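Unload the watch tester after its run

TASK

The overnight run on the automatic-watch tester is over: press its large round stop key, then the long key that holds the rail in the loading position, and then lift the framed guard out of its channels and leave it standing on the bench, leaning back against the front of the low drawer chest, grip strip upwards. Then pull every watch holder that is on the rail straight up off its sprung catches and stand it upright in the pocket tray, one to a pocket, and when the rail is empty press the square key to put the tester on standby. Press the keys one at a time, never press the small round start key, and leave the other things on the bench where they are.

Things in the scene. Friction and masses are not known exactly. Their poses are not given: they have to be found in the camera images.
- tester: white watch tester, fixed. Housing 215 mm deep (local x -130 to +85), 300 wide, 40 high. Origin at bench level; x to its back, y to the robot's left, z up. Keys at local x -96. The guard stands upright at local x -30 in two end channels (tops at z 85). Rail along y at local x +35 between two cheeks at local y +-142 (12 thick, top at z 135)
- rail_mid (a point): middle of the rail's top, 117 mm above the bench. Rail section 12 x 34 mm. Four places for holders, at +96, +32, -32, -96 mm along the tester's y, some empty. At each place a rounded sprung catch in each rail face, 18 mm below its top, holds the holder's legs down: pulling it off takes 8 to 14 N straight up, hardest in the first 8 mm; the legs clear the rail after 32 mm
- key_stop (a joint): large round stop key (34 mm across), first on the robot's left in the row of four on the tester's key strip. 0 at rest, grows as it is pressed down, 0.006 m fully down; fully down takes about 4 N, it springs back. Pressed means more than 0.004
- key_stop_top (a point): middle of the top of the stop key (moves with it), about 57 mm above the bench, 66 mm in front of the guard; the keys are 60 mm apart along the tester's y
- key_load (a joint): long key (22 x 42 mm), second from the robot's left: holds the rail in its loading position. Same travel and force as the stop key
- key_load_top (a point): middle of the top of the long key
- key_start (a joint): small round start key (18 mm across), third from the robot's left, 60 mm along from its neighbours; never press it (more than 0.002 counts)
- key_start_top (a point): middle of the top of the start key
- key_standby (a joint): square key (24 x 24 mm), at the robot's right end of the row: puts the tester on standby. Same travel and force as the stop key
- key_standby_top (a point): middle of the top of the square key
- guard: guard: clear panel in a dark frame, 264 mm wide (y), 8 thick (x), 140 high, 0.32 kg. Origin: middle of its lower edge; z up the panel
- guard_grip (a point): middle of the guard's aluminium grip strip (12 mm thick, 18 high, all along its top edge), 131 mm above the lower edge. Pinch it here from above. At the start the guard's foot is 40 mm above the bench on the housing, its ends in channels 45 mm deep with 1.5 mm play either side: lift it straight up over 45 mm to free it
- holder1: watch holder, may be absent: watch on a grey cushion on a dark steel saddle, 71 mm high, 0.15 kg. Origin: middle of its feet's underside, z up. Legs 30 high, feet 48 (x) x 44 (y); cushion 46 (x) x 38 (y), 30 to 62 above the feet; watch case 38 across, 62 to 71. On the rail: x across the rail, feet 87 above the bench. Grasp from above across the cushion's x end faces, 48 above the feet
- holder2: watch holder, may be absent: watch on a grey cushion on a dark steel saddle, 71 mm high, 0.15 kg. Origin: middle of its feet's underside, z up. Legs 30 high, feet 48 (x) x 44 (y); cushion 46 (x) x 38 (y), 30 to 62 above the feet; watch case 38 across, 62 to 71. On the rail: x across the rail, feet 87 above the bench. Grasp from above across the cushion's x end faces, 48 above the feet
- holder3: watch holder, may be absent: watch on a grey cushion on a dark steel saddle, 71 mm high, 0.15 kg. Origin: middle of its feet's underside, z up. Legs 30 high, feet 48 (x) x 44 (y); cushion 46 (x) x 38 (y), 30 to 62 above the feet; watch case 38 across, 62 to 71. On the rail: x across the rail, feet 87 above the bench. Grasp from above across the cushion's x end faces, 48 above the feet
- holder4: watch holder, may be absent: watch on a grey cushion on a dark steel saddle, 71 mm high, 0.15 kg. Origin: middle of its feet's underside, z up. Legs 30 high, feet 48 (x) x 44 (y); cushion 46 (x) x 38 (y), 30 to 62 above the feet; watch case 38 across, 62 to 71. On the rail: x across the rail, feet 87 above the bench. Grasp from above across the cushion's x end faces, 48 above the feet
- tray: loose wooden tray, 180 (x) x 160 (y) x 28 mm high, 0.6 kg, two by two pockets; floor and walls 5 mm thick. Origin: middle of its underside. Pocket centres at local x +-44, y +-39 mm; each about 82 x 72 mm inside. It may get knocked aside
- chest: low dark drawer chest, fixed, 140 mm deep (x), 240 wide (y), 76 high, drawers with brass knobs on its front (the local -x face, at local x -70; drawers and knobs stand out under 3 mm, not solid). Origin: at bench level in its middle; x to its back. The bench in front of it is free for the guard
- oilstand: wooden oil-pot stand, 75 x 130 x 22 mm block with four round lids on it (34 mm high in all) and two pens; not part of the job, leave it alone. Origin: on it, at bench level
- loupe: black eyeglass loupe, a cone 34 mm wide, 30 mm high; not part of the job, leave it alone. Origin: on it, at bench level
- screwdriver: screwdriver lying on the bench, 150 mm long; not part of the job, leave it alone. Origin: on it, at bench level
- hammer: small hammer lying on the bench, 200 mm long; not part of the job, leave it alone. Origin: on it, at bench level
- brush: brush lying on the bench, 160 mm long; not part of the job, leave it alone. Origin: on it, at bench level
- dish: small white bowl, 70 mm wide, 25 mm high; not part of the job, leave it alone. Origin: on it, at bench level
Mind the look-alikes: they are no part of the job. What is shaped like the holder1 but brown is not meant.

How it is judged:
By the outcome, as a careful person would: the job done as asked, in the order asked, and still so for the second after the job is handed in, with the robot touching nothing.
Of holder1, holder2, holder3, holder4 only 2 to 4 are there at a start; the rules pass over those that are not, and their reading is None.
At some moment in a run one of tray may be knocked a few centimetres aside while the robot is not near it.
It also fails if it takes over 210 s, if anything falls off the work surface, if the arm or the gripper's body presses on something with over 40 N, if the wrist force passes 120 N, or if a joint passes its speed limit or range.

ROBOT

A 6-joint arm with a two-finger parallel gripper is mounted at the origin on the work surface. World frame = base frame: x ahead of the robot, y to its left, z up, the work surface at z = 0. Lengths are in mm, angles in rad, forces in N, time in s.
With the tool pointing down it reaches from about 400 to 925 mm from the base axis. Payload 12.5 kg.
Tool frame: the origin (TCP) lies between the finger pads; the fingertips stand env.tip_extent ahead of it and the grasp point (between the pads) lies 11 mm behind it (env.tip_extent is the distance from the TCP to the fingertips, in mm); z points along the fingers, y is the line along which they close (so a half turn about z gives the same grasp; the last joint's range is limited). The gripper opens to 95 mm and grips with 3 to 60 N. Pads are 20 mm wide; open, the fingers measure 119 mm over their backs; the gripper's body (75 mm by 180 mm) begins 59 mm behind the grasp point.
Start: joints at [1.027, 0.491, 1.559, -0, 1.092, -0.106], TCP at [264.954, 566.079, 222.661] pointing down, gripper open.
Joint ranges: [-3.1, 3.1], [-0.84, 2.19], [0.05, 2.79], [-1.13, 4.28], [0.06, 2.93], [-2.69, 2.69]. Speed limits (rad/s): [2.22, 2.22, 2.79, 3.14, 3.14, 3.14].

INTERFACE

Orientations are given as [roll, pitch, yaw] about the fixed x, y, z axes, in that order (R = Rz(yaw) Ry(pitch) Rx(roll)).
In Python, from cell import env gives the robot as it stands.
- The arm moves only by the tool carry_out, never from a script. Its argument "motion" is a list of rows, each a list of 5 numbers: the shift along the tool's x, y, z in mm, then the turn about the tool's z in degrees, then the closure, from 0 (fully open) to 1 (shut). A call has 1 to 12 rows; each row shifts and turns the commanded pose from where the row before left it, along the tool's axes as they then stand; what a row does not reach is not made up. A row lasts 1/10 s, in which the tool goes at most 50 mm and 8.59 degrees, less where a joint would pass 70% of its speed; a pose out of reach is approached as far as the arm can. A call with a gripper value outside its range is refused whole. The fingers move at their own pace and stop on an object; the grip force is fixed at half the most. Time passes only in rows, so rows that do not move let the fingers close. It gives the time, the measured TCP pose, the force, the opening and the grip force at its end, in the units of the state.
- env.state(): the state, without advancing time (a new reading comes with each control period).
- env.read_camera(name): name is "scene" or "top" or "wrist"; returns a dict with "color" (384x512x3 uint8, red, green, blue), "K" (3x3 intrinsics, pixels), "R" (3x3) and "t" (3): a world point X has camera coordinates R X + t; the wrist camera has in their place "hand_eye" (4x4, takes a point from camera to tool coordinates, whose origin is the TCP and whose axes are the flange's). Camera axes: x right, y down, z forward; pixel columns grow to the right and rows downward; lengths in mm; the calibration is good to about 2 mm. A picture is of the moment at which its call begins: read the wrist's pose just before it. There is no depth.
- env.job_done(): hands the job in; it is judged then, once.
The state is a dict: "t": time; "joints": joint angles; "qvel": joint speeds; "tau": joint torques, N m; "eef_pos": TCP position; "tcp_rot": TCP orientation; "ft_force": force on the tool from outside, world axes, zero at the start; "moment": the same for the moment, N m; "opening": opening from 0.0 (shut) to 1.0 (fully open); "grip_force": force on a finger pad.
Only numpy, scipy, OpenCV 4.12 (cv2) and the standard library are available. Lean on these libraries where they do the work, as an engineer would, in place of code of your own. Each camera call takes 0.05 s, during which the arm holds its last target. There are 200 camera calls.

## Working session

There is one attempt and no reset: what is moved stays moved. The work goes in short steps, Python scripts to look and compute and a tool call to move; the robot and the scene stay as the last step left them, time stands still between calls to the robot, and variables do not carry over. Pictures are saved under pics/ and viewed, at most 14 in all, crops included, and the job is handed in when it is done.

Besides the shell and the picture viewer there is one more tool, called after "Call:" as a command line: name --pt "numbers of a row" for each row, then --argument value for the rest. carry_out: Moves the arm, as the interface text tells. Its arguments: {"type":"object","properties":{"motion":{"type":"array"}},"required":["motion"]}

```bash
ls; mkdir -p pics; python3 - <<'E'
from cell import env
import cv2
print(env.state(), env.tip_extent)
for n in("scene","top"):
    c=env.read_camera(n); cv2.imwrite(f"pics/{n}0.png",c["color"][:,:,::-1]); print(n,c["K"].tolist(),c["R"].tolist(),c["t"].tolist())
c=env.read_camera("wrist");print(c["K"],c["hand_eye"])
E
```

```text
pics
{'t': 0.0, 'joints': array([ 1.02741185e+00,  4.91558900e-01,  1.55946840e+00,  2.59222971e-05,
        1.09169193e+00, -1.05581801e-01]), 'qvel': array([ 0.00085141, -0.0012784 , -0.00287111,  0.00074082, -0.00068923,
        0.00040042]), 'tau': array([-6.05736773e-05, -6.12658811e+01, -2.58181626e+01,  6.93409634e-02,
        4.82988730e-02, -6.07353945e-05]), 'eef_pos': array([264.80692757, 565.86237873, 222.05562671]), 'tcp_rot': array([-3.14047477e+00, -1.41587894e-04,  2.70377794e+00]), 'ft_force': array([-0.12603307, -0.05952804, -0.19458581]), 'moment': array([0.03767434, 0.01969569, 0.01796572]), 'grip_force': 0.0, 'opening': 1.000272842309249} 8.0
scene [[377.43339128688444, 0.0, 260.0158443638677], [0.0, 377.43339128688444, 190.71188286333967], [0.0, 0.0, 1.0]] [[-0.9763585971508786, 0.21586221714965317, -0.011286849728962881], [0.16268996740412597, 0.699470537175295, -0.6958972209527411], [-0.14232309818020636, -0.6812814916251138, -0.718052689496702]] [562.8377889279665, 0.5240296198980643, 1440.8335778158673]
top [[469.0456758520226, 0.0, 244.25978145142093], [0.0, 469.0456758520226, 187.99937184807536], [0.0, 0.0, 1.0]] [[-0.028347801111584657, -0.9995856267688344, -0.004997692396919593], [-0.9839658230901401, 0.028784883972342096, -0.17601900307990054], [0.1760899235126226, -7.219317828208075e-05, -0.9843740821585378]] [5.141880429391022, 563.6996535139106, 1486.4083740349602]
[[307.53205424   0.         250.39984279]
 [  0.         307.53205424 187.51596945]
 [  0.           0.           1.        ]] [[-2.55874224e-04 -9.58163661e-01 -2.86220778e-01  7.98867485e+01]
 [ 9.99999962e-01 -2.75083966e-04  2.69066632e-05  2.45529925e-01]
 [-1.04515734e-04 -2.86220760e-01  9.58163695e-01 -1.61707667e+02]
 [ 0.00000000e+00  0.00000000e+00  0.00000000e+00  1.00000000e+00]]
```

View pics/scene0.png

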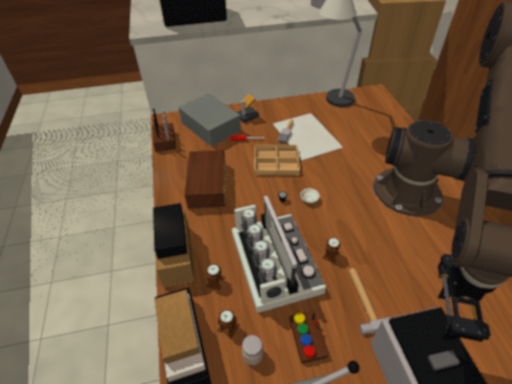

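View pics/top0.png

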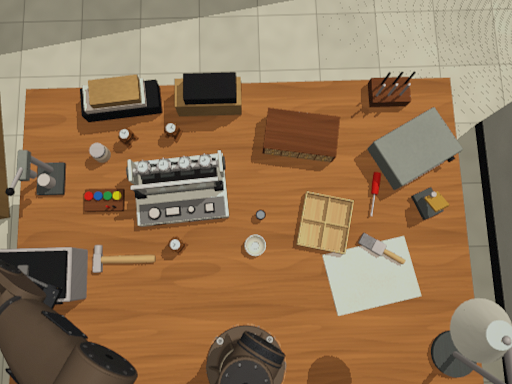

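```bash
python3 - <<'E'
import cv2
t=cv2.imread("pics/top0.png"); s=cv2.imread("pics/scene0.png")
f=lambda i,x,y,w,h,k: cv2.resize(i[y:y+h,x:x+w],None,fx=k,fy=k,interpolation=cv2.INTER_CUBIC)
cv2.imwrite("pics/t1.png",f(t,118,118,125,95+40,0+6)[:600] if 0 else f(t,118,120,130,100,6))
cv2.imwrite("pics/s1.png",f(s,222,190,110,120,5))
cv2.imwrite("pics/t2.png",f(t,250,100,110,160-10,4)[:600])
E
```

```text
(no output)
```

View pics/t1.png

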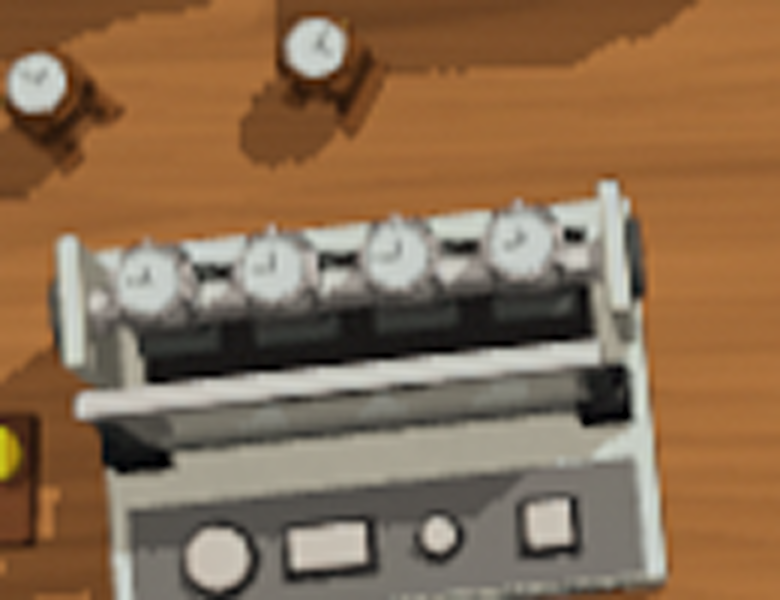

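View pics/s1.png

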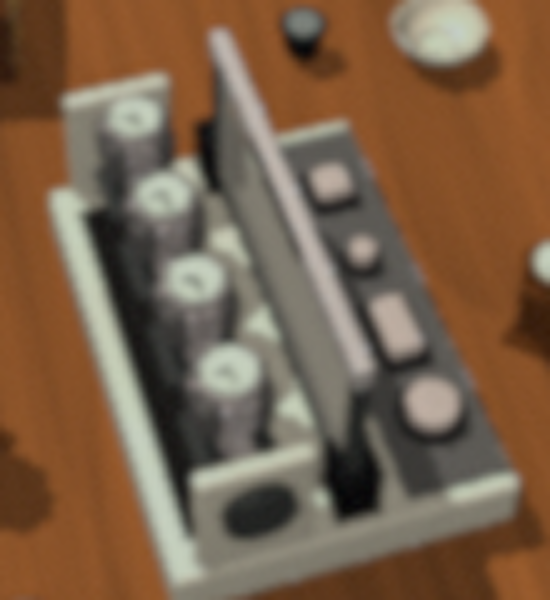

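View pics/t2.png

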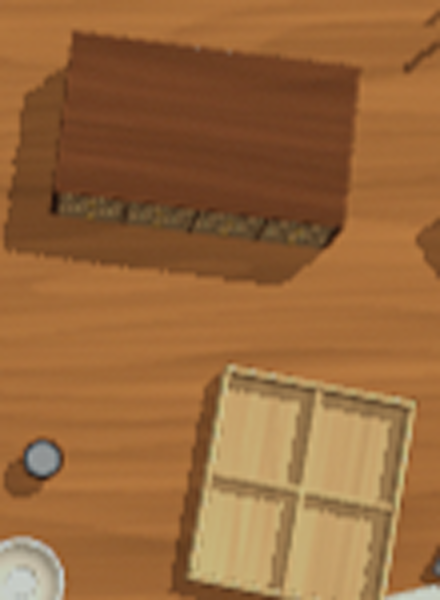

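```bash
cat > h.py <<'E'
import numpy as np
from scipy.optimize import least_squares
C={"scene":([377.43339,260.01584,190.71188],[[-0.9763585971508786,0.21586221714965317,-0.011286849728962881],[0.16268996740412597,0.699470537175295,-0.6958972209527411],[-0.14232309818020636,-0.6812814916251138,-0.718052689496702]],[562.8377889,0.52402962,1440.833578]),
"top":([469.0456758,244.2597815,187.99937],[[-0.028347801111584657,-0.9995856267688344,-0.004997692396919593],[-0.9839658230901401,0.028784883972342096,-0.17601900307990054],[0.1760899235126226,-7.219317828208075e-05,-0.9843740821585378]],[5.14188,563.69965,1486.408374])}
def proj(n,X):
    k,R,t=C[n]; c=np.atleast_2d(X)@np.array(R).T+t
    return c[:,:2]/c[:,2:]*k[0]+k[1:]
def onz(n,p,z):
    k,R,t=map(np.array,C[n]); d=R.T@np.append((np.array(p)-k[1:])/k[0],1); o=-R.T@t
    return o+d*(z-o[2])/d[2]
def crop(p,x0,y0,k): return (np.array(p,float)+.5)/k-.5+[x0,y0]
def tri(a,b):
    return least_squares(lambda X:np.r_[(proj("top",X)-a)[0],(proj("scene",X)-b)[0]],onz("top",a,80)).x
def pose(obs,x0):
    "obs: (cam,pixel,local xyz); returns x,y,yaw"
    def f(q):
        c,s=np.cos(q[2]),np.sin(q[2]); r=[]
        for n,p,l in obs: r.append((proj(n,[q[0]+c*l[0]-s*l[1],q[1]+s*l[0]+c*l[1],l[2]])-p)[0])
        return np.concatenate(r)
    o=least_squares(f,x0,loss="soft_l1",x_scale=[1,1,.01]); return o.x,f(o.x).reshape(-1,2)
def loc(q,l):
    c,s=np.cos(q[2]),np.sin(q[2]); return np.round([q[0]+c*l[0]-s*l[1],q[1]+s*l[0]+c*l[1]],1)
E
python3 - <<'E'
from h import *
T=lambda p:crop(p,118,120,6); S=lambda p:crop(p,222,190,5); U=lambda p:crop(p,250,100,4)
L={"stop":((219,558),(433,405),(-96,90,57)),"load":((328,548),(396,327),(-96,30,57)),"start":((440,536),(362,251),(-96,-30,57)),"stby":((550,524),(329,183),(-96,-90,57)),
"w1":((152,280),(230,372),(35,96,158)),"w2":((273,267),(194,280),(35,32,158)),"w3":((396,254),(162,195),(35,-32,158)),"w4":((521,242),(133,119),(35,-96,158)),
"g+":((80,404),(362,370),(-30,132,180)),"g-":((604,352),(220,35),(-30,-132,180))}
obs=[]
for k,(a,b,l) in L.items():
    print(k,tri(T(a),S(b)).round(1)); obs+=[("top",T(a),l),("scene",S(b),l)]
q,r=pose(obs,[600,180,0.1]); print(q,r.round(1).tolist())
for k,v in L.items(): print(k,loc(q,v[2]))
# tray
obs=[("top",U(p),l) for p,l in [((232,366),(90,80,28)),((414,402),(90,-80,28)),((188,578),(-90,80,28))]]+[("top",p,l) for p,l in [((346,254),(-90,-80,28))]]
obs+=[("scene",p,l) for p,l in [((255,147),(90,-80,28)),((299,147),(-90,-80,28)),((301,177),(-90,80,28)),((256,176),(90,80,28))]]
q,r=pose(obs,[450,-180,-.1]);print("tray",q,r.round(1).tolist())
obs=[("top",U(p),l) for p,l in [((74,33),(70,120,76)),((358,68),(70,-120,76)),((58,194),(-70,120,76)),((341,222),(-70,-120,76))]]
obs+=[("scene",p,l) for p,l in [((190,152),(70,-120,76)),((224,151),(-70,-120,76)),((223,187),(-70,120,76)),((186,187),(70,120,76))]]
q,r=pose(obs,[750,-130,-.1]);print("chest",q,r.round(1).tolist())
E
```

```text
stop [490.1 283.5  53.9]
load [494.7 224.4  53.2]
start [499.3 163.7  54. ]
stby [504.6 104.1  52.9]
w1 [620.3 298.7 157.1]
w2 [625.8 235.9 159.2]
w3 [630.8 172.7 160.4]
w4 [635.7 108.8 158.3]
g+ [553.8 328.4 180.3]
g- [572.3  66.9 175.5]
[5.93107680e+02 2.01152984e+02 7.38041436e-02] [[-0.4, -0.2], [-0.3, -0.5], [-0.0, -0.4], [-0.0, -0.8], [-0.2, -0.3], [0.1, -0.4], [-0.1, -0.2], [0.4, -0.7], [-0.5, 0.1], [-0.5, 0.0], [0.2, 0.2], [-0.0, 0.2], [0.4, 0.2], [0.2, 0.3], [0.3, 0.2], [0.2, -0.2], [-0.7, 0.1], [0.4, 0.7], [-0.4, -0.2], [-0.5, -0.9]]
stop [490.7 283.8]
load [495.2 224. ]
start [499.6 164.2]
stby [504.  104.3]
w1 [620.9 299.5]
w2 [625.7 235.6]
w3 [630.4 171.8]
w4 [635.1 108. ]
g+ [553.5 330.6]
g- [572.9  67.3]
tray [ 4.45276140e+02 -2.71540444e+02 -2.17219194e-01] [[-2.4, 0.2], [-0.1, 0.1], [-0.6, 0.8], [-1.2, 0.3], [0.1, -1.9], [-1.4, -2.3], [-0.6, -6.5], [-1.3, -5.2]]
chest [ 7.39935882e+02 -2.05287512e+02 -1.51969120e-01] [[-0.2, -0.1], [0.9, -0.5], [-1.1, 0.2], [1.4, 1.9], [-1.0, -0.9], [0.2, -1.7], [1.2, 5.5], [-1.4, 7.7]]
```

Rail holders, top view: (143,167), (163,164), (184,162), (204,160). All four are grey and on the rail. The look-alikes are brown and loose on the bench at (124,134), (170,128) and (175,245). Keys, left to right: stop (154,213), load (172,211), start (191,209), standby (209,207). The triangulated heights agree with the text.

Call:
carry_out --pt "0 0 0 -7.3 1" --pt "0 0 0 -7.3 1" --pt "0 0 0 -7.3 1" --pt "0 0 0 -7.4 1"

```text
t: 0.55
eef_pos: [264.9, 566.0, 222.4]
tcp_rot: [-3.141, -0.0, -3.063]
ft_force: [-0.8, 0.1, 0.3]
opening: 0.724
grip_force: 0.0
```

Call:
carry_out --pt "-25.5 -37.2 0 0 1" --pt "-25.5 -37.2 0 0 1" --pt "-25.5 -37.2 0 0 1" --pt "-25.5 -37.2 0 0 1" --pt "-25.5 -37.2 0 0 1" --pt "-25.5 -37.2 0 0 1" --pt "-25.5 -37.2 0 0 1" --pt "-25.5 -37.2 0 0 1" --pt "0 0 0 0 1" --pt "0 0 0 0 1"

```text
t: 1.55
eef_pos: [490.6, 283.5, 222.4]
tcp_rot: [3.142, -0.001, -3.07]
ft_force: [-0.1, 0.2, 0.5]
opening: 0.007
grip_force: 0.0
```

```bash
cat >> h.py <<'E'
q0=[593.1,201.15,0.0738]
def wpose():
    from cell import env
    from scipy.spatial.transform import Rotation as Ro
    s=env.state(); return Ro.from_euler("xyz",s["tcp_rot"]).as_matrix(),s["eef_pos"]
def to(x,y,z,yaw=None):
    "turn (deg), then shift in the turned tool frame"
    R,p=wpose(); cur=np.arctan2(R[1,0],R[0,0]); yaw=cur if yaw is None else yaw
    d=(yaw-cur+np.pi)%(2*np.pi)-np.pi
    e=np.array([x,y,z])-p; c,s=np.cos(yaw),np.sin(yaw)
    print("turn",round(-np.degrees(d),1),"shift",np.round([c*e[0]+s*e[1],s*e[0]-c*e[1],-e[2]],1))
E
python3 - <<'E'
from h import *
to(*loc(q0,(-96,90)),70,np.pi+.0738)
E
```

```text
turn -0.1 shift [-1.000e-01  3.000e-01  1.524e+02]
```

Call:
carry_out --pt "0 0 40 0 1" --pt "0 0 40 0 1" --pt "0 0 40 0 1" --pt "0 0 25 0 1" --pt "0 0 9 0 1" --pt "0 0 3 0 1" --pt "0 0 2 0 1" --pt "0 0 1 0 1" --pt "0 0 0 0 1" --pt "0 0 0 0 1"

```text
t: 2.55
eef_pos: [490.7, 284.5, 63.5]
tcp_rot: [3.141, 0.002, -3.068]
ft_force: [0.3, -0.1, 1.4]
opening: 0.006
grip_force: 1.0
```

Call:
carry_out --pt "0 0 2 0 1" --pt "0 0 2 0 1" --pt "0 0 0.5 0 1" --pt "0 0 0 0 1" --pt "0 0 0 0 1"

```text
t: 3.05
eef_pos: [490.8, 284.6, 59.3]
tcp_rot: [3.141, 0.002, -3.068]
ft_force: [-2.5, 0.7, 16.1]
opening: 0.003
grip_force: 7.8
```

Call:
carry_out --pt "0 0 -15 0 1" --pt "0 0 -15 0 1" --pt "0 -30 0 0 1" --pt "0 -30 0 0 1" --pt "0 0 0 0 1" --pt "0 0 14 0 1" --pt "0 0 9 0 1" --pt "0 0 3 0 1" --pt "0 0 2 0 1" --pt "0 0 1 0 1" --pt "0 0 0 0 1" --pt "0 0 0 0 1"

```text
t: 4.25
eef_pos: [494.5, 224.6, 59.5]
tcp_rot: [3.142, -0.0, -3.068]
ft_force: [-2.4, -2.0, 5.4]
opening: 0.007
grip_force: 2.5
```

Call:
carry_out --pt "0 0 0.7 0 1" --pt "0 0 0 0 1" --pt "0 0 0 0 1"

```text
t: 4.55
eef_pos: [494.5, 224.6, 59.3]
tcp_rot: [3.141, 0.0, -3.068]
ft_force: [-3.5, -3.2, 12.8]
opening: 0.006
grip_force: 6.5
```

Call:
carry_out --pt "0 0 -10 0 1" --pt "0 0 -45 0 0.68" --pt "0 0 -45 0 0.68" --pt "0 0 -45 0 0.68" --pt "0 0 -45 5 0.68" --pt "0 0 -10 8.5 0.68" --pt "0 0 0 8.5 0.68" --pt "0 0 0 8.5 0.68" --pt "0 0 0 8.5 0.68" --pt "0 0 0 8.5 0.68" --pt "0 0 0 8.5 0.68" --pt "0 0 0 8.5 0.68"

```text
t: 5.75
eef_pos: [494.6, 224.7, 258.8]
tcp_rot: [3.141, -0.0, 2.083]
ft_force: [0.0, -0.2, 0.9]
opening: 0.319
grip_force: 0.0
```

Call:
carry_out --pt "0 0 0 8.5 0.68" --pt "0 0 0 8.5 0.68" --pt "0 0 0 8.5 0.68" --pt "0 0 0 0 0.68" --pt "0 0 0 0 0.68"

```text
t: 6.25
eef_pos: [494.6, 224.6, 258.6]
tcp_rot: [3.141, -0.0, 1.649]
ft_force: [-0.4, -0.2, 0.4]
opening: 0.322
grip_force: 0.0
```

```bash
python3 - <<'E'
from h import *
from cell import env
import cv2
print(env.state()["opening"],wpose()[1])
to(*loc(q0,(-30,0)),160,np.pi/2+.0738)
s=env.read_camera("scene")["color"][:,:,::-1]
t=env.read_camera("top")["color"][:,:,::-1]
cv2.imwrite("pics/s2.png",cv2.resize(s[130:230,170:320],None,fx=5,fy=5,interpolation=cv2.INTER_CUBIC))
cv2.imwrite("pics/full_t2.png",t)
w=env.read_camera("wrist")["color"][:,:,::-1]; cv2.imwrite("pics/w2.png",w)
E
```

```text
0.3222138388150284 [494.61588774 224.56799691 258.64342909]
turn 0.3 shift [-30.7  66.5  98.6]
```

View pics/s2.png

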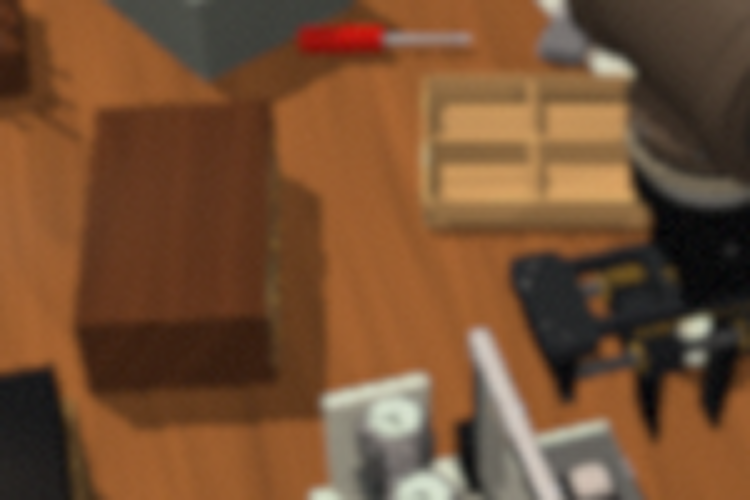

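The scene crop shows the chest top corners at crop pixels (98,110), (272,103), (272,318) and (78,324), and its bench-level front corner at (272,378). The tray's far-side corners are at (424,74) and (426,206). The arm hides the tray's robot-side edge.

```bash
python3 - <<'E'
from h import *
U=lambda p:crop(p,250,100,4); S=lambda p:crop(p,170,130,5)
obs=[("top",U(p),l) for p,l in [((74,33),(70,120,76)),((358,68),(70,-120,76)),((58,192),(-70,120,76)),((342,222),(-70,-120,76))]]
obs+=[("scene",S(p),l) for p,l in [((98,110),(70,-120,76)),((272,103),(-70,-120,76)),((272,318),(-70,120,76)),((78,324),(70,120,76)),((272,378),(-70,120,0)),((92,388),(70,120,0))]]
q,r=pose(obs,[750,-130,-.1]);print("chest",q,r.round(1).tolist())
print("front",loc(q,(-70,0)))
obs=[("top",U(p),l) for p,l in [((232,366),(90,80,28)),((414,402),(90,-80,28)),((188,578),(-90,80,28))]]+[("scene",S(p),l) for p,l in [((424,74),(90,-80,28)),((427,206),(90,80,28)),((430,228),(90,80,0))]]
q,r=pose(obs,[450,-180,-.1]);print("tray",q,r.round(1).tolist())
E
```

```text
chest [ 7.40587926e+02 -2.05259267e+02 -1.53626202e-01] [[-0.2, -0.4], [0.9, -0.6], [-1.2, 0.4], [1.1, 1.8], [-0.3, -0.5], [0.1, -0.9], [-0.0, -0.6], [-0.9, 0.3], [1.6, 1.6], [-0.4, 1.8]]
front [ 671.4 -194.5]
tray [ 4.45653900e+02 -2.74280833e+02 -2.19696225e-01] [[-1.5, 0.0], [0.8, 0.1], [0.2, 0.6], [0.5, 0.3], [-0.6, -0.4], [-1.0, 0.3]]
```

Call:
carry_out --pt "-15.3 33.2 0 0.3 0.68" --pt "-15.3 33.2 0 0 0.68" --pt "0 0 40 0 0.68" --pt "0 0 30 0 0.68" --pt "0 0 18 0 0.68" --pt "0 0 10 0 0.68" --pt "0 0 0 0 0.68" --pt "0 0 0 0 0.68"

```text
t: 7.2
eef_pos: [563.5, 198.8, 161.3]
tcp_rot: [3.14, -0.0, 1.64]
ft_force: [0.6, 0.8, 0.5]
opening: 0.323
grip_force: 0.0
```

Call:
carry_out --pt "0 0 1 0 1" --pt "0 0 0 0 1" --pt "0 0 0 0 1" --pt "0 0 0 0 1" --pt "0 0 0 0 1" --pt "0 0 -8 0 1" --pt "0 0 -8 0 1" --pt "0 0 -8 0 1" --pt "0 0 0 0 1"

```text
t: 8.1
eef_pos: [563.4, 198.7, 184.7]
tcp_rot: [3.14, -0.0, 1.639]
ft_force: [-1.2, -0.4, -2.4]
opening: 0.122
grip_force: 30.0
```

Call:
carry_out --pt "0 0 -15 0 1" --pt "0 0 -20 0 1" --pt "0 0 -25 0 1" --pt "0 0 -30 0 1" --pt "0 0 -20 0 1" --pt "0 0 0 6.3 1" --pt "0 0 0 6.4 1" --pt "0 0 0 0 1"

```text
t: 8.9
eef_pos: [563.1, 198.6, 293.5]
tcp_rot: [3.141, -0.0, 1.416]
ft_force: [-0.1, 1.1, -2.8]
opening: 0.123
grip_force: 30.0
```

```bash
cat >> h.py <<'E'
qc=[740.6,-205.3,-0.1536]; qt=[445.7,-274.3,-0.2197]
E
python3 - <<'E'
from h import *
from cell import env
print(wpose()[1],env.state()["opening"])
to(*loc(qc,(-90,0)),130,np.pi/2-.1536)
E
```

```text
[563.10386945 198.60073671 293.49450273] 0.12327490575084053
turn -0.1 shift [-372.   147.2  163.5]
```

Call:
carry_out --pt "-15 6 0 0 1" --pt "-30 12 0 0 1" --pt "-37 14.6 0 0 1" --pt "-37 14.6 0 0 1" --pt "-37 14.6 0 0 1" --pt "-37 14.6 0 0 1" --pt "-37 14.6 0 0 1" --pt "-37 14.6 0 0 1" --pt "-37 14.6 0 0 1" --pt "-37 14.6 0 0 1" --pt "-20 8 0 0 1" --pt "-11 4.4 0 0 1"

```text
t: 10.1
eef_pos: [651.6, -193.8, 292.8]
tcp_rot: [-3.141, -0.0, 1.417]
ft_force: [0.2, 0.5, -3.6]
opening: 0.126
grip_force: 30.0
```

Call:
carry_out --pt "0 0 30 0 1" --pt "0 0 40 0 1" --pt "0 0 40 0 1" --pt "0 0 30 0 1" --pt "0 0 15 0 1" --pt "0 0 0 0 1" --pt "0 0 0 0 1"

```text
t: 10.8
eef_pos: [652.4, -191.4, 139.8]
tcp_rot: [3.14, 0.0, 1.418]
ft_force: [0.1, 0.5, -3.2]
opening: 0.126
grip_force: 30.0
```

```bash
python3 - <<'E'
from h import *
from cell import env
import cv2
print(wpose()[1],env.state()["ft_force"])
to(*loc(qc,(-90,0)),120,np.pi/2-.1536)
s=env.read_camera("scene")["color"][:,:,::-1]
t=env.read_camera("top")["color"][:,:,::-1]
f=lambda i,x,y,w,h,k: cv2.resize(i[y:y+h,x:x+w],None,fx=k,fy=k,interpolation=cv2.INTER_CUBIC)
cv2.imwrite("pics/m3.png",np.hstack([f(s,170,110,100,150,4),f(t,250,100,100,150,4)]))
E
```

```text
[ 652.43518766 -191.40762107  139.78370398] [ 0.12212589  0.53801308 -3.17221981]
turn 0.1 shift [-0.2 -0.7 19.8]
```

View pics/m3.png

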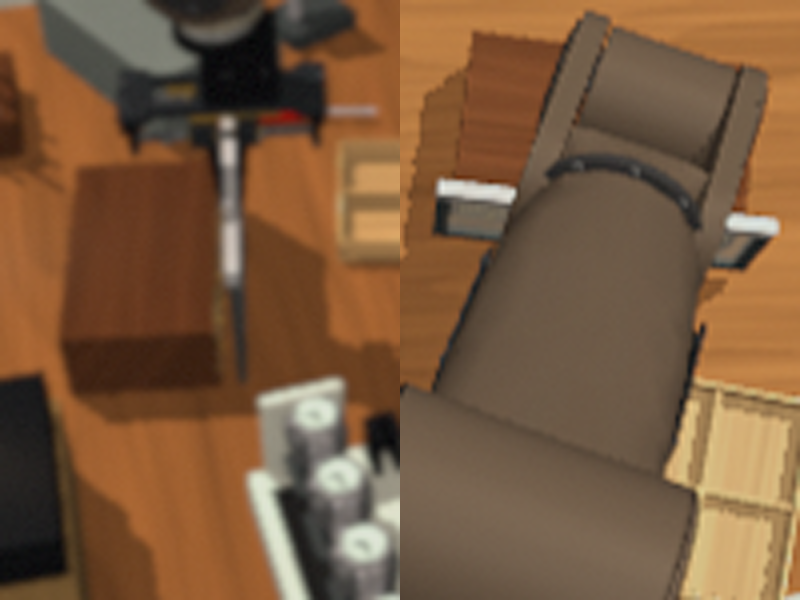

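The guard hangs upright, parallel to the chest front and just in front of it. Lowering it now.

Call:
carry_out --pt "0 -1 9 0 1" --pt "0 0 6 0 1" --pt "0 0 2.5 0 1" --pt "0 0 1 0 1" --pt "0 0 0.5 0 1" --pt "0 0 0.5 0 1" --pt "0 0 0 0 1" --pt "0 0 0 0 1"

```text
t: 11.7
eef_pos: [651.0, -191.3, 120.1]
tcp_rot: [3.141, 0.0, 1.418]
ft_force: [-2.8, 2.1, 6.8]
opening: 0.124
grip_force: 30.0
```

Call:
carry_out --pt "0 0 0 0 0.74" --pt "0 0 0 0 0.74" --pt "0 0 0 0 0.74" --pt "0 4 0 0 0.74" --pt "0 4 0 0 0.74" --pt "0 4 0 0 0.74" --pt "0 4 0 0 0.74" --pt "0 4 0 0 0.74" --pt "0 3 0 0 0.74" --pt "0 3 0 0 0.74" --pt "0 0 0 0 0.74" --pt "0 0 0 0 0.74"

```text
t: 12.9
eef_pos: [676.4, -195.3, 118.9]
tcp_rot: [-3.141, -0.0, 1.418]
ft_force: [-0.2, -0.7, 0.3]
opening: 0.26
grip_force: 0.0
```

```bash
python3 - <<'E'
from h import *
from cell import env
import cv2
print(wpose()[1],env.state()["opening"])
s=env.read_camera("scene")["color"][:,:,::-1]
t=env.read_camera("top")["color"][:,:,::-1]
f=lambda i,x,y,w,h,k: cv2.resize(i[y:y+h,x:x+w],None,fx=k,fy=k,interpolation=cv2.INTER_CUBIC)
cv2.imwrite("pics/m4.png",np.hstack([f(s,180,125,80,100,5),f(t,255,130,80,100,5)]))
E
```

```text
[ 676.41919271 -195.25135263  118.85094697] 0.2603870035854631
```

View pics/m4.png

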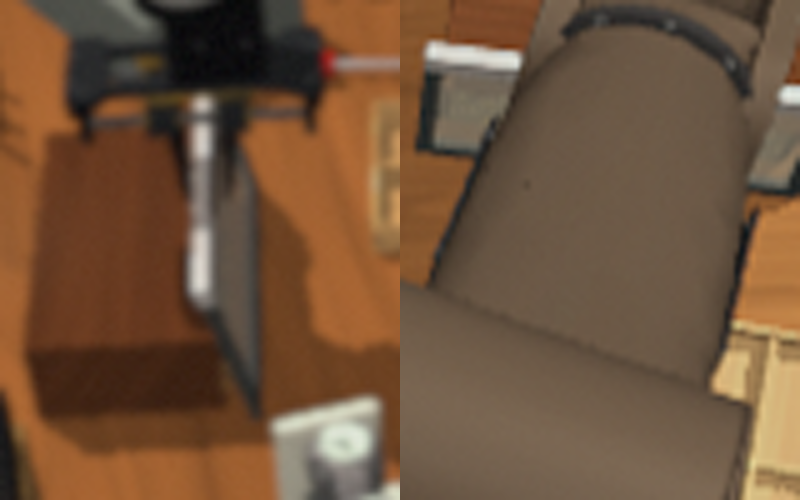

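The guard is leaning back on the chest with no load on the gripper. I'll find where the strip sits between the fingers before withdrawing.

```bash
python3 - <<'E'
from h import *
T=lambda p:crop((p[0]-400,p[1]),255,130,5); S=lambda p:crop(p,180,125,5)
e=tri(T((428,54)),S((200,298))); print("strip +y end",e)
c,s=np.cos(qc[2]),np.sin(qc[2]); d=e[:2]-qc[:2]; print("local",c*d[0]+s*d[1],-s*d[0]+c*d[1])
f=tri(T((420,145)),S((256,410))); d=f[:2]-qc[:2]; print("foot",f,c*d[0]+s*d[1])
d=np.array([676.4,-195.3])-qc[:2]; print("tcp",c*d[0]+s*d[1])
E
```

```text
strip +y end [701.25570082 -65.99716716 130.066571  ]
local -60.19396495214491 131.6432288313771
foot [671.22350178 -62.88245088  10.72223228] -90.34912715519327
tcp -64.97412111584886
```

Call:
carry_out --pt "0 0 0 0 0.62" --pt "0 0 0 0 0.62" --pt "0 3 0 0 0.62" --pt "0 0 -10 0 0.62" --pt "0 0 -15 0 0.62" --pt "0 0 -20 0 0.62" --pt "0 0 -40 0 0.62" --pt "0 0 -40 0 0.62" --pt "0 0 -45 0 0.62" --pt "0 0 0 0 0.62"

```text
t: 14.0
eef_pos: [680.9, -196.2, 297.6]
tcp_rot: [3.13, 0.002, 1.418]
ft_force: [0.1, -0.5, 0.5]
opening: 0.38
grip_force: 0.0
```

```bash
python3 - <<'E'
from h import *
to(*loc(q0,(35,96)),230,np.pi/2+.0738)
to(*loc(q0,(35,-96)),230,np.pi/2+.0738)
E
```

```text
turn -13.0 shift [498.8 -23.2  67.6]
turn -13.0 shift [306.8 -23.2  67.6]
```

Call:
carry_out --pt "0 0 0 -6.5 0.2" --pt "0 0 0 -6.5 0.2" --pt "43 -3.2 0 0 0.2" --pt "44 -3.3 0 0 0.2" --pt "44 -3.3 0 0 0.2" --pt "44 -3.3 0 0 0.2" --pt "44 -3.3 0 0 0.2" --pt "44 -3.3 0 0 0.2" --pt "44 -3.4 0 0 0.2" --pt "0 0 35 0 0.2" --pt "0 0 0 0 0.2"

```text
t: 15.1
eef_pos: [632.1, 109.8, 251.5]
tcp_rot: [-3.137, 0.0, 1.646]
ft_force: [0.3, -0.3, 0.3]
opening: 0.801
grip_force: 0.0
```

```bash
python3 - <<'E'
from h import *
from cell import env
import cv2
for y in (96,32,-32,-96): to(*loc(q0,(35,y)),124,np.pi/2+.0738)
R,p=wpose()
t=env.read_camera("top")["color"][:,:,::-1]
w=env.read_camera("wrist");cv2.imwrite("pics/w5.png",w["color"][:,:,::-1])
X=np.array([[*loc(q0,(35,y)),158] for y in (96,32,-32,-96)]); H=np.array(w["hand_eye"])
c=((X-p)@R-H[:3,3])@H[:3,:3]; K=w["K"]; print((c[:,:2]/c[:,2:]*K[0,0]+K[:2,2]).round(1))
f=lambda i,x,y,w,h,k: cv2.resize(i[y:y+h,x:x+w],None,fx=k,fy=k,interpolation=cv2.INTER_CUBIC)
cv2.imwrite("pics/m5.png",np.vstack([f(t,255,100,130,160,3),])); cv2.imwrite("pics/m5.png",np.hstack([cv2.resize(w["color"][:,:,::-1],(400,300)),f(t,250,100,130,100,3)]))
E
```

```text
turn 0.1 shift [190.    2.8 127.5]
turn 0.1 shift [125.9   2.8 127.5]
turn 0.1 shift [ 62.    2.9 127.5]
turn 0.1 shift [ -2.    2.8 127.5]
[[253.9 -68.9]
 [253.5  33. ]
 [253.2 119.7]
 [252.9 194.6]]
```

View pics/m5.png

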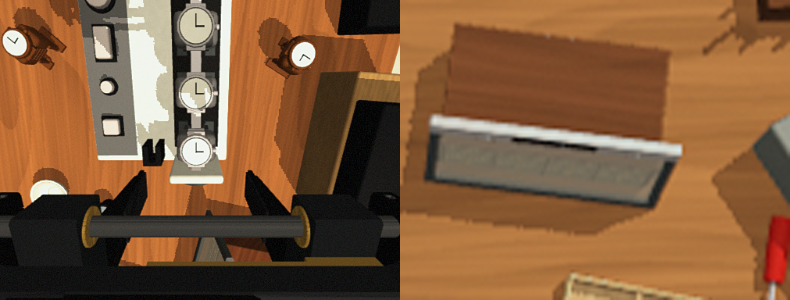

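The guard leans squarely on the chest. The wrist view has the watch centres at (252,193) and (251,119), which matches my predictions of (253,195) and (253,120). Descending on the rightmost holder.

Call:
carry_out --pt "-2 2.8 40 0 0.2" --pt "0 0 40 0 0.2" --pt "0 0 30 0 0.2" --pt "0 0 12 0 0.2" --pt "0 0 5.5 0 0.2" --pt "0 0 0 0 1" --pt "0 0 0 0 1" --pt "0 0 0 0 1" --pt "0 0 0 0 1" --pt "0 0 0 0 1"

```text
t: 16.2
eef_pos: [635.1, 106.9, 127.4]
tcp_rot: [-3.138, 0.0, 1.645]
ft_force: [-11.6, -1.9, 11.4]
opening: 0.479
grip_force: 30.0
```

Call:
carry_out --pt "0 0 -3 0 1" --pt "0 0 -3 0 1" --pt "0 0 -4 0 1" --pt "0 0 -5 0 1" --pt "0 0 -10 0 1" --pt "0 0 -15 0 1" --pt "0 0 -20 0 1" --pt "0 0 -30 0 1" --pt "0 0 -40 0 1" --pt "0 0 0 0 1"

```text
t: 17.2
eef_pos: [638.9, 107.2, 262.6]
tcp_rot: [3.131, -0.0, 1.644]
ft_force: [0.9, 0.0, -2.1]
opening: 0.481
grip_force: 30.0
```

```bash
python3 - <<'E'
from h import *
from cell import env
import cv2
t=env.read_camera("top")["color"][:,:,::-1]; s=env.read_camera("scene")["color"][:,:,::-1]
f=lambda i,x,y,w,h,k: cv2.resize(i[y:y+h,x:x+w],None,fx=k,fy=k,interpolation=cv2.INTER_CUBIC)
cv2.imwrite("pics/m6.png",np.hstack([f(t,285,170,80,100,5),f(s,240,130,80,100,5)]))
for l in ((44,-39),(44,39),(-44,-39),(-44,39)):
    print(l); to(*loc(qt,l),160,np.pi/2-.2197)
E
```

```text
(44, -39)
turn 16.8 shift [-452.9  -59.8   97.5]
(44, 39)
turn 16.8 shift [-374.8  -59.8   97.5]
(-44, -39)
turn 16.8 shift [-452.9 -147.7   97.5]
(-44, 39)
turn 16.8 shift [-374.8 -147.7   97.5]
```

View pics/m6.png

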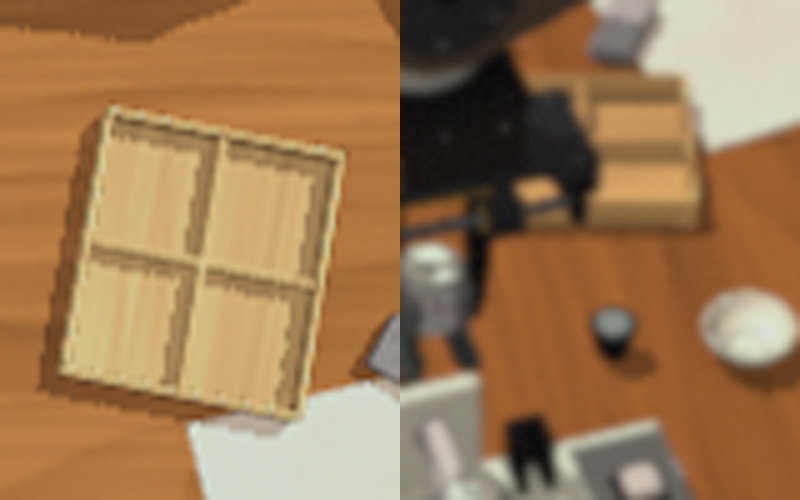

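```bash
cat >> h.py <<'E'
def tray(tp,sc=[]):
    L=[(90,80,28),(90,-80,28),(-90,-80,28),(-90,80,28)]
    o=[("top",p,l) for p,l in zip(tp,L) if p is not None]+[("scene",p,l) for p,l in sc]
    q,r=pose(o,[450,-270,-.2]); print("tray",q.round(4),r.round(1).tolist()); return q
E
python3 - <<'E'
from h import *
T=lambda p:crop(p,285,170,5); S=lambda p:crop((p[0]-400,p[1]),240,130,5)
q=tray([T(p) for p in [(110,106),(344,151),(300,414),(60,375)]],[(S((686,77)),(-90,-80,28)),(S((697,206)),(-90,80,28)),(S((697,224)),(-90,80,0))])
for l in ((44,-39),(44,39),(-44,-39),(-44,39)):
    print(l,loc(q,l)); to(*loc(q,l),46,np.pi/2+q[2])
E
```

```text
tray [ 4.481741e+02 -2.735622e+02 -2.226000e-01] [[-0.7, -0.4], [0.3, -0.3], [0.6, 1.0], [-0.1, -0.7], [0.1, -0.4], [0.5, -0.5], [0.0, 1.1]]
(44, -39) [ 482.5 -321.3]
turn 17.0 shift [-451.9  -56.2  211.5]
(44, 39) [ 499.7 -245.2]
turn 17.0 shift [-373.8  -56.3  211.5]
(-44, -39) [ 396.6 -301.9]
turn 17.0 shift [-451.9 -144.3  211.5]
(-44, 39) [ 413.9 -225.8]
turn 17.0 shift [-373.9 -144.2  211.5]
```

Call:
carry_out --pt "0 0 0 8.5 1" --pt "0 0 0 8.5 1" --pt "-45.2 -5.6 0 0 1" --pt "-45.2 -5.6 0 0 1" --pt "-45.2 -5.6 0 0 1" --pt "-45.2 -5.6 0 0 1" --pt "-45.2 -5.6 0 0 1" --pt "-45.2 -5.6 0 0 1" --pt "-45.2 -5.6 0 0 1" --pt "-45.2 -5.6 0 0 1" --pt "-45.2 -5.7 0 0 1" --pt "-45.1 -5.7 0 0 1"

```text
t: 18.5
eef_pos: [480.8, -322.8, 255.2]
tcp_rot: [-3.14, -0.001, 1.348]
ft_force: [1.1, -0.4, -1.8]
opening: 0.486
grip_force: 30.0
```

Call:
carry_out --pt "0 0 0 0 1" --pt "0 0 40 0 1" --pt "0 0 45 0 1" --pt "0 0 45 0 1" --pt "0 0 40 0 1" --pt "0 0 20 0 1" --pt "0 0 10 0 1" --pt "0 0 0 0 1"

```text
t: 19.3
eef_pos: [481.6, -320.6, 55.0]
tcp_rot: [-3.139, -0.001, 1.348]
ft_force: [0.6, 0.6, -0.7]
opening: 0.481
grip_force: 30.0
```

```bash
python3 - <<'E'
from h import *
to(482.5,-321.3,46,np.pi/2-.2226)
E
```

```text
turn -0.0 shift [-0.5  1.   9. ]
```

Call:
carry_out --pt "0 0 5 0 1" --pt "0 0 3 0 1" --pt "0 0 1 0 1" --pt "0 0 0 0 1" --pt "0 0 0 0 1"

```text
t: 19.8
eef_pos: [482.1, -321.5, 47.8]
tcp_rot: [3.141, 0.0, 1.348]
ft_force: [0.2, -1.5, -1.0]
opening: 0.484
grip_force: 30.0
```

Call:
carry_out --pt "0 0 1 0 1" --pt "0 0 1 0 1" --pt "0 0 1 0 1" --pt "0 0 0 0 1" --pt "0 0 0 0 1"

```text
t: 20.3
eef_pos: [482.0, -321.4, 45.4]
tcp_rot: [3.141, 0.0, 1.348]
ft_force: [-3.8, 2.6, 10.8]
opening: 0.484
grip_force: 30.0
```

Call:
carry_out --pt "0 0 -0.5 0 0.3" --pt "0 0 0 0 0.3" --pt "0 0 0 0 0.3" --pt "0 0 -10 0 0.3" --pt "0 0 -30 0 0.3" --pt "0 0 -45 0 0.25" --pt "0 0 -50 0 0.25" --pt "0 0 -50 0 0.2" --pt "0 0 -20 -8.5 0.2" --pt "0 0 0 -8.5 0.2"

```text
t: 21.3
eef_pos: [482.7, -321.9, 254.4]
tcp_rot: [3.137, 0.005, 1.65]
ft_force: [-1.1, 0.1, -0.3]
opening: 0.798
grip_force: 0.0
```

Call:
carry_out --pt "43.7 16.7 0 0 0.2" --pt "43.7 16.7 0 0 0.2" --pt "43.7 16.7 0 0 0.2" --pt "43.7 16.7 0 0 0.2" --pt "43.7 16.7 0 0 0.2" --pt "43.7 16.7 0 0 0.2" --pt "43.7 16.7 0 0 0.2" --pt "43.7 16.8 0 0 0.2" --pt "43.7 16.8 0 0 0.2" --pt "43.7 16.8 0 0 0.2" --pt "44 16.8 0 0 0.2" --pt "0 0 0 0 0.2"

```text
t: 22.5
eef_pos: [630.6, 176.7, 250.0]
tcp_rot: [3.141, -0.001, 1.649]
ft_force: [-0.7, -0.4, 0.2]
opening: 0.801
grip_force: 0.0
```

```bash
python3 - <<'E'
from h import *
from cell import env
import cv2
to(*loc(q0,(35,-32)),125,np.pi/2+.0738)
t=env.read_camera("top")["color"][:,:,::-1]; s=env.read_camera("scene")["color"][:,:,::-1]
f=lambda i,x,y,w,h,k: cv2.resize(i[y:y+h,x:x+w],None,fx=k,fy=k,interpolation=cv2.INTER_CUBIC)
cv2.imwrite("pics/m7.png",np.hstack([f(t,285,170,80,100,5),f(s,240,130,80,100,5)]))
E
```

```text
turn 0.2 shift [ -4.9  -0.5 125. ]
```

View pics/m7.png

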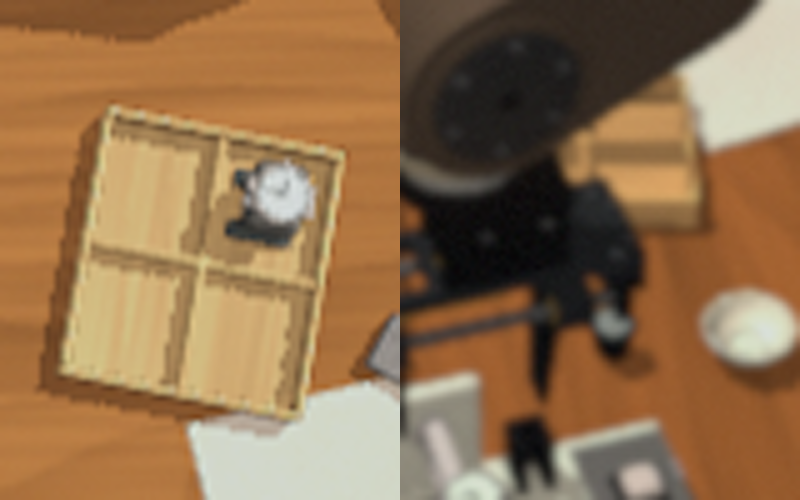

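The first holder stands upright in the far-right pocket, crop (283,190), and the tray has not moved.

Call:
carry_out --pt "-4.9 -0.5 40 0.2 0.2" --pt "0 0 40 0 0.2" --pt "0 0 30 0 0.2" --pt "0 0 10 0 0.2" --pt "0 0 4 0 0.2" --pt "0 0 0 0 1" --pt "0 0 0 0 1" --pt "0 0 0 0 1" --pt "0 0 0 0 1" --pt "0 0 0 0 1"

```text
t: 23.6
eef_pos: [630.1, 167.0, 126.7]
tcp_rot: [3.141, -0.0, 1.641]
ft_force: [-1.8, 0.6, 5.9]
opening: 0.485
grip_force: 30.0
```

Call:
carry_out --pt "0 0 -3 0 1" --pt "0 0 -3 0 1" --pt "0 0 -4 0 1" --pt "0 0 -5 0 1" --pt "0 0 -10 0 1" --pt "0 0 -15 0 1" --pt "0 0 -20 0 1" --pt "0 0 -30 0 1" --pt "0 0 -40 0 1" --pt "0 0 0 0 1"

```text
t: 24.6
eef_pos: [632.0, 167.3, 262.8]
tcp_rot: [3.131, -0.001, 1.641]
ft_force: [0.5, -0.9, -0.6]
opening: 0.485
grip_force: 30.0
```

```bash
cat >> h.py <<'E'
def chk(ref="top0"):
    "has the tray moved in the top view, against the first picture?"
    from cell import env; import cv2
    t=env.read_camera("top")["color"][:,:,::-1].astype(float); r=cv2.imread("pics/top0.png").astype(float)
    d=np.abs(t-r).mean(2); q=[448.2,-273.6,-.2226]
    # diff on small patches around rim corners and middles
    for l in ((90,80),(90,0),(90,-80),(0,-80),(-90,-80),(-90,0),(-90,80),(0,80)):
        u,v=proj("top",[*loc(q,l),28])[0].round().astype(int); print(l,round(d[v-3:v+4,u-3:u+4].mean(),1),end="  ")
    print(); cv2.imwrite("pics/last_top.png",t)
E
python3 - <<'E'
from h import *
chk()
for l in ((44,39),(-44,-39),(-44,39)):
    to(*loc([448.2,-273.6,-.2226],l),46,np.pi/2-.2226)
E
```

```text
(90, 80) 8.9  (90, 0) 9.4  (90, -80) 9.0  (0, -80) 9.1  (-90, -80) 10.8  (-90, 0) 9.0  (-90, 80) 8.0  (0, 80) 8.8  
turn 16.8 shift [-431.3  -37.1  213.7]
turn 16.8 shift [-509.2 -125.1  213.7]
turn 16.8 shift [-431.2 -125.1  213.7][ WARN:0@0.617] global loadsave.cpp:1063 imwrite_ Unsupported depth image for selected encoder is fallbacked to CV_8U.
```

Call:
carry_out --pt "0 0 0 8.4 1" --pt "0 0 0 8.4 1" --pt "-43.6 -3.7 0 0 1" --pt "-43.6 -3.7 0 0 1" --pt "-43.6 -3.7 0 0 1" --pt "-43.6 -3.7 0 0 1" --pt "-43.6 -3.7 0 0 1" --pt "-43.6 -3.7 0 0 1" --pt "-43.6 -3.7 0 0 1" --pt "-43.6 -3.7 0 0 1" --pt "-43.6 -3.7 0 0 1" --pt "-43.6 -3.7 0 0 1"

```text
t: 25.85
eef_pos: [496.5, -251.5, 255.5]
tcp_rot: [-3.141, -0.0, 1.348]
ft_force: [-0.3, 0.5, -1.3]
opening: 0.48
grip_force: 30.0
```

Call:
carry_out --pt "0 0 0 0 1" --pt "0 0 0 0 1" --pt "0 0 40 0 1" --pt "0 0 45 0 1" --pt "0 0 45 0 1" --pt "0 0 40 0 1" --pt "0 0 20 0 1" --pt "0 0 10 0 1" --pt "0 0 0 0 1" --pt "0 0 0 0 1"

```text
t: 26.85
eef_pos: [498.2, -249.8, 56.8]
tcp_rot: [3.14, 0.0, 1.348]
ft_force: [-0.2, -0.0, -1.6]
opening: 0.481
grip_force: 30.0
```

```bash
python3 - <<'E'
from h import *
to(*loc([448.2,-273.6,-.2226],(44,39)),44.7,np.pi/2-.2226)
E
```

```text
turn 0.0 shift [ 4.7  0.5 12.1]
```

Call:
carry_out --pt "0 0 6 0 1" --pt "0 0 3 0 1" --pt "0 0 2 0 1" --pt "0 0 1 0 1" --pt "0 0 1 0 1" --pt "0 0 0 0 1" --pt "0 0 0 0 1"

```text
t: 27.55
eef_pos: [497.5, -250.1, 44.6]
tcp_rot: [3.141, 0.0, 1.348]
ft_force: [-3.9, 2.5, 20.3]
opening: 0.48
grip_force: 30.0
```

Call:
carry_out --pt "0 0 -1 0 0.3" --pt "0 0 0 0 0.3" --pt "0 0 0 0 0.3" --pt "0 0 -10 0 0.3" --pt "0 0 -30 0 0.3" --pt "0 0 -45 0 0.25" --pt "0 0 -50 0 0.25" --pt "0 0 -50 0 0.2" --pt "0 0 -20 -8.5 0.2" --pt "0 0 0 -8.5 0.2" --pt "0 0 0 0 0.2"

```text
t: 28.65
eef_pos: [497.4, -250.0, 250.1]
tcp_rot: [3.14, 0.001, 1.647]
ft_force: [1.1, 0.1, -0.2]
opening: 0.798
grip_force: 0.0
```

Call:
carry_out --pt "43.2 14.9 0 0 0.2" --pt "43.2 14.9 0 0 0.2" --pt "43.2 14.9 0 0 0.2" --pt "43.2 14.9 0 0 0.2" --pt "43.2 14.9 0 0 0.2" --pt "43.2 14.9 0 0 0.2" --pt "43.2 14.9 0 0 0.2" --pt "43.2 14.9 0 0 0.2" --pt "43.2 14.9 0 0 0.2" --pt "43.2 14.9 0 0 0.2" --pt "43 14.7 0 0 0.2"

```text
t: 29.75
eef_pos: [625.8, 237.6, 248.4]
tcp_rot: [-3.14, 0.0, 1.639]
ft_force: [-0.3, -0.2, -0.1]
opening: 0.802
grip_force: 0.0
```

Call:
carry_out --pt "0 0 0 0 0.2" --pt "0 0 0 0 0.2" --pt "0 0 0 0 0.2"

```text
t: 30.05
eef_pos: [625.6, 234.8, 248.6]
tcp_rot: [-3.141, 0.0, 1.642]
ft_force: [-0.1, -0.2, -0.3]
opening: 0.802
grip_force: 0.0
```

```bash
python3 - <<'E' 2>/dev/null
from h import *
to(*loc(q0,(35,32)),124.5,np.pi/2+.0738)
chk()
E
```

```text
turn -0.2 shift [8.000e-01 1.000e-01 1.241e+02]
(90, 80) 7.9  (90, 0) 8.5  (90, -80) 8.0  (0, -80) 8.3  (-90, -80) 9.9  (-90, 0) 8.0  (-90, 80) 7.4  (0, 80) 9.4
```

Call:
carry_out --pt "0.8 0 40 0 0.2" --pt "0 0 40 0 0.2" --pt "0 0 30 0 0.2" --pt "0 0 10 0 0.2" --pt "0 0 3.5 0 0.2" --pt "0 0 0 0 1" --pt "0 0 0 0 1" --pt "0 0 0 0 1" --pt "0 0 0 0 1" --pt "0 0 0 0 1"

```text
t: 31.1
eef_pos: [624.9, 236.5, 126.3]
tcp_rot: [-3.14, -0.0, 1.645]
ft_force: [-7.2, -1.2, 8.3]
opening: 0.481
grip_force: 30.0
```

Call:
carry_out --pt "0 0 -3 0 1" --pt "0 0 -3 0 1" --pt "0 0 -4 0 1" --pt "0 0 -5 0 1" --pt "0 0 -10 0 1" --pt "0 0 -15 0 1" --pt "0 0 -20 0 1" --pt "0 0 -30 0 1" --pt "0 0 -40 0 1" --pt "0 0 0 0 1" --pt "0 0 0 0 1" --pt "0 0 0 0 1"

```text
t: 32.3
eef_pos: [625.7, 236.4, 255.2]
tcp_rot: [3.142, 0.0, 1.644]
ft_force: [0.4, -0.3, -2.5]
opening: 0.482
grip_force: 30.0
```

```bash
python3 - <<'E' 2>/dev/null
from h import *
chk()
for l in ((-44,-39),(-44,39)):
    to(*loc([448.2,-273.6,-.2226],l),45,np.pi/2-.2226)
E
```

```text
(90, 80) 7.8  (90, 0) 8.3  (90, -80) 8.0  (0, -80) 8.2  (-90, -80) 9.8  (-90, 0) 8.0  (-90, 80) 7.1  (0, 80) 9.4  
turn 17.0 shift [-575.5 -104.4  209.7]
turn 17.0 shift [-497.5 -104.5  209.7]
```

Call:
carry_out --pt "0 0 0 8.5 1" --pt "0 0 0 8.5 1" --pt "-45 -8 0 0 1" --pt "-45 -8 0 0 1" --pt "-45 -8 0 0 1" --pt "-45 -8 0 0 1" --pt "-45 -8 0 0 1" --pt "-45 -8 0 0 1" --pt "-45 -8 0 0 1" --pt "-45 -8 0 0 1" --pt "-45 -8 0 0 1" --pt "-45 -8 0 0 1"

```text
t: 33.55
eef_pos: [447.1, -186.1, 254.8]
tcp_rot: [-3.141, -0.0, 1.348]
ft_force: [0.9, -0.3, -1.4]
opening: 0.48
grip_force: 30.0
```

Call:
carry_out --pt "-45 -8 0 0 1" --pt "-45 -8 0 0 1" --pt "-35.5 -8.4 0 0 1" --pt "0 0 0 0 1" --pt "0 0 0 0 1" --pt "0 0 40 0 1" --pt "0 0 45 0 1" --pt "0 0 45 0 1" --pt "0 0 40 0 1" --pt "0 0 20 0 1" --pt "0 0 0 0 1" --pt "0 0 0 0 1"

```text
t: 34.75
eef_pos: [397.2, -300.9, 65.7]
tcp_rot: [-3.141, -0.0, 1.349]
ft_force: [0.0, -0.0, -1.8]
opening: 0.484
grip_force: 30.0
```

```bash
python3 - <<'E'
from h import *
to(*loc([448.2,-273.6,-.2226],(-44,-39)),44.3,np.pi/2-.2226)
E
```

```text
turn 0.0 shift [-1.  -0.3 21.4]
```

Call:
carry_out --pt "-1 0 12 0 1" --pt "0 0 5 0 1" --pt "0 0 2 0 1" --pt "0 0 1 0 1" --pt "0 0 1 0 1" --pt "0 0 0 0 1" --pt "0 0 0 0 1"

```text
t: 35.45
eef_pos: [396.4, -302.6, 44.6]
tcp_rot: [3.141, 0.0, 1.348]
ft_force: [0.2, -0.5, -2.3]
opening: 0.483
grip_force: 30.0
```

Call:
carry_out --pt "0 0 1 0 1" --pt "0 0 0 0 1" --pt "0 0 0 0 1"

```text
t: 35.75
eef_pos: [396.5, -302.7, 44.3]
tcp_rot: [3.141, 0.0, 1.348]
ft_force: [-2.5, 1.2, 11.5]
opening: 0.483
grip_force: 30.0
```

Call:
carry_out --pt "0 0 -0.5 0 0.3" --pt "0 0 0 0 0.3" --pt "0 0 0 0 0.3" --pt "0 0 -10 0 0.3" --pt "0 0 -30 0 0.3" --pt "0 0 -45 0 0.25" --pt "0 0 -50 0 0.25" --pt "0 0 -50 0 0.2" --pt "0 0 -20 -8.5 0.2" --pt "0 0 0 -8.5 0.2" --pt "0 0 0 0 0.2"

```text
t: 36.85
eef_pos: [396.3, -302.5, 250.1]
tcp_rot: [3.14, 0.001, 1.647]
ft_force: [0.3, 0.8, 0.4]
opening: 0.8
grip_force: 0.0
```

Call:
carry_out --pt "40 18.4 0 0 0.2" --pt "40 18.4 0 0 0.2" --pt "40 18.4 0 0 0.2" --pt "40 18.4 0 0 0.2" --pt "40 18.4 0 0 0.2" --pt "40 18.4 0 0 0.2" --pt "40 18.4 0 0 0.2" --pt "40 18.4 0 0 0.2" --pt "40 18.4 0 0 0.2" --pt "40 18.4 0 0 0.2" --pt "40 18.4 0 0 0.2" --pt "40 18.4 0 0 0.2"

```text
t: 38.05
eef_pos: [581.3, 194.2, 248.5]
tcp_rot: [-3.14, 0.0, 1.639]
ft_force: [1.2, -0.2, 0.3]
opening: 0.804
grip_force: 0.0
```

Call:
carry_out --pt "40 18.4 0 0 0.2" --pt "40 18.4 0 0 0.2" --pt "24 10.6 0 0 0.2" --pt "0 0 0 0 0.2" --pt "0 0 0 0 0.2" --pt "0 0 0 0 0.2" --pt "0 0 0 0 0.2"

```text
t: 38.75
eef_pos: [620.8, 298.4, 249.2]
tcp_rot: [-3.142, 0.0, 1.642]
ft_force: [-0.8, 0.1, 0.1]
opening: 0.798
grip_force: 0.0
```

```bash
python3 - <<'E' 2>/dev/null
from h import *
to(*loc(q0,(35,96)),124.5,np.pi/2+.0738)
chk()
E
```

```text
turn -0.1 shift [1.100e+00 1.000e-01 1.247e+02]
(90, 80) 7.3  (90, 0) 7.8  (90, -80) 7.4  (0, -80) 7.5  (-90, -80) 9.0  (-90, 0) 9.7  (-90, 80) 6.7  (0, 80) 8.9
```

Call:
carry_out --pt "1 0 40 0 0.2" --pt "0 0 40 0 0.2" --pt "0 0 30 0 0.2" --pt "0 0 10 0 0.2" --pt "0 0 4 0 0.2" --pt "0 0 0 0 1" --pt "0 0 0 0 1" --pt "0 0 0 0 1" --pt "0 0 0 0 1" --pt "0 0 0 0 1"

```text
t: 39.8
eef_pos: [620.0, 300.6, 125.9]
tcp_rot: [-3.14, -0.0, 1.644]
ft_force: [-8.2, -0.5, 8.2]
opening: 0.483
grip_force: 30.0
```

Call:
carry_out --pt "0 0 -3 0 1" --pt "0 0 -3 0 1" --pt "0 0 -4 0 1" --pt "0 0 -5 0 1" --pt "0 0 -10 0 1" --pt "0 0 -15 0 1" --pt "0 0 -20 0 1" --pt "0 0 -30 0 1" --pt "0 0 -40 0 1" --pt "0 0 0 0 1" --pt "0 0 0 0 1" --pt "0 0 0 0 1"

```text
t: 41.0
eef_pos: [620.8, 300.4, 254.6]
tcp_rot: [3.142, 0.0, 1.644]
ft_force: [-0.5, -0.4, -1.6]
opening: 0.481
grip_force: 30.0
```

```bash
python3 - <<'E' 2>/dev/null
from h import *
chk()
for l in ((-44,39),):
    to(*loc([448.2,-273.6,-.2226],l),45,np.pi/2-.2226)
E
```

```text
(90, 80) 7.2  (90, 0) 7.6  (90, -80) 7.3  (0, -80) 7.4  (-90, -80) 9.0  (-90, 0) 9.5  (-90, 80) 6.7  (0, 80) 9.0  
turn 17.0 shift [-558.8  -85.6  209.2]
```

Call:
carry_out --pt "0 0 0 8.5 1" --pt "0 0 0 8.5 1" --pt "-43 -6.6 0 0 1" --pt "-43 -6.6 0 0 1" --pt "-43 -6.6 0 0 1" --pt "-43 -6.6 0 0 1" --pt "-43 -6.6 0 0 1" --pt "-43 -6.6 0 0 1" --pt "-43 -6.6 0 0 1" --pt "-43 -6.6 0 0 1" --pt "-43 -6.6 0 0 1" --pt "-43 -6.6 0 0 1"

```text
t: 42.25
eef_pos: [460.3, -105.6, 254.4]
tcp_rot: [-3.141, -0.0, 1.348]
ft_force: [0.4, -0.6, -1.6]
opening: 0.486
grip_force: 30.0
```

Call:
carry_out --pt "-43 -6.6 0 0 1" --pt "-43 -6.6 0 0 1" --pt "-42.8 -6.4 0 0 1" --pt "0 0 0 0 1" --pt "0 0 0 0 1" --pt "0 0 40 0 1" --pt "0 0 45 0 1" --pt "0 0 45 0 1" --pt "0 0 40 0 1" --pt "0 0 20 0 1" --pt "0 0 0 0 1" --pt "0 0 0 0 1"

```text
t: 43.45
eef_pos: [414.2, -224.8, 65.2]
tcp_rot: [-3.141, -0.0, 1.349]
ft_force: [-0.5, -0.4, -1.1]
opening: 0.484
grip_force: 30.0
```

```bash
python3 - <<'E'
from h import *
to(*loc([448.2,-273.6,-.2226],(-44,39)),44,np.pi/2-.2226)
E
```

```text
turn 0.0 shift [-1.1 -0.1 21.2]
```

Call:
carry_out --pt "-1 0 12 0 1" --pt "0 0 5 0 1" --pt "0 0 2 0 1" --pt "0 0 1 0 1" --pt "0 0 1 0 1" --pt "0 0 1 0 1" --pt "0 0 0 0 1" --pt "0 0 0 0 1"

```text
t: 44.25
eef_pos: [413.7, -226.6, 43.9]
tcp_rot: [3.14, 0.0, 1.348]
ft_force: [-1.9, 1.3, 11.7]
opening: 0.481
grip_force: 30.0
```

Call:
carry_out --pt "0 0 -0.5 0 0.3" --pt "0 0 0 0 0.3" --pt "0 0 0 0 0.3" --pt "0 0 -10 0 0.3" --pt "0 0 -30 0 0.3" --pt "0 0 -45 0 0.3" --pt "0 0 -50 0 0.3" --pt "0 0 -30 0 0.6" --pt "0 0 0 -8.5 1" --pt "0 0 0 -8.5 1" --pt "0 0 0 0 1"

```text
t: 45.35
eef_pos: [413.4, -226.3, 209.2]
tcp_rot: [3.141, 0.0, 1.647]
ft_force: [1.1, -0.2, -0.4]
opening: 0.422
grip_force: 0.0
```

Call:
carry_out --pt "40.4 14.3 0 0 1" --pt "40.4 14.3 0 0 1" --pt "40.4 14.3 0 0 1" --pt "40.4 14.3 0 0 1" --pt "40.4 14.3 0 0 1" --pt "40.4 14.3 0 0 1" --pt "40.4 14.3 0 0 1" --pt "40.4 14.3 0 0 1" --pt "0 0 0 0 1" --pt "0 0 0 0 1" --pt "0 0 0 0 1" --pt "0 0 0 0 1"

```text
t: 46.55
eef_pos: [503.7, 103.2, 208.5]
tcp_rot: [-3.141, 0.0, 1.642]
ft_force: [-0.4, -0.5, -0.6]
opening: 0.005
grip_force: 0.0
```

```bash
python3 - <<'E'
from h import *
from cell import env
import cv2
to(*loc(q0,(-96,-90)),66,np.pi/2+.0738); print(env.state()["opening"])
t=env.read_camera("top")["color"][:,:,::-1]; s=env.read_camera("scene")["color"][:,:,::-1]
f=lambda i,x,y,w,h,k: cv2.resize(i[y:y+h,x:x+w],None,fx=k,fy=k,interpolation=cv2.INTER_CUBIC)
cv2.imwrite("pics/m8.png",np.hstack([f(t,110,100,260,170,2)[:,:520],f(s,170,110,140,170,2)]))
E
```

```text
turn -0.2 shift [  1.1   0.4 142.5]
0.00503538290909903
```

View pics/m8.png

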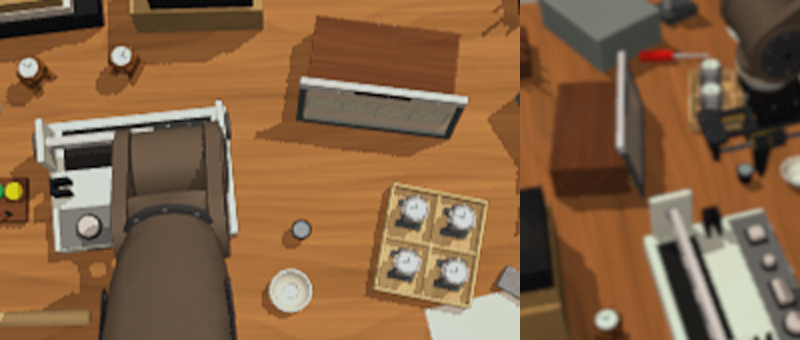

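All four holders stand upright in their pockets, the guard is leaning and the rail is empty. Pressing the square key.

Call:
carry_out --pt "1 0.4 40 0 1" --pt "0 0 40 0 1" --pt "0 0 35 0 1" --pt "0 0 20 0 1" --pt "0 0 8 0 1" --pt "0 0 3 0 1" --pt "0 0 2 0 1" --pt "0 0 1.5 0 1" --pt "0 0 0 0 1" --pt "0 0 0 0 1"

```text
t: 47.65
eef_pos: [504.5, 105.3, 59.6]
tcp_rot: [3.14, 0.0, 1.644]
ft_force: [-1.3, -3.5, 4.1]
opening: 0.004
grip_force: 1.9
```

Call:
carry_out --pt "0 0 0.8 0 1" --pt "0 0 0 0 1" --pt "0 0 0 0 1"

```text
t: 47.95
eef_pos: [504.6, 105.3, 59.3]
tcp_rot: [3.14, 0.0, 1.645]
ft_force: [-3.8, -3.7, 14.9]
opening: 0.005
grip_force: 7.5
```

Call:
carry_out --pt "0 0 -10 0 1" --pt "0 0 -30 0 1" --pt "0 0 -40 0 1" --pt "0 0 -45 0 1" --pt "0 0 -45 0 1" --pt "0 0 0 0 1" --pt "0 0 0 0 1" --pt "0 0 0 0 1"

```text
t: 48.75
eef_pos: [503.7, 105.4, 227.3]
tcp_rot: [-3.14, -0.0, 1.644]
ft_force: [0.2, 0.1, -0.3]
opening: 0.008
grip_force: 0.0
```

```bash
python3 - <<'E' 2>/dev/null
from h import *
chk()
import cv2; from cell import env
a=cv2.imread("pics/last_top.png"); cv2.imwrite("pics/fin.png",cv2.resize(a[90:270,100:370],None,fx=2.8,fy=2.8))
E
```

```text
(90, 80) 7.2  (90, 0) 7.7  (90, -80) 7.2  (0, -80) 7.5  (-90, -80) 8.9  (-90, 0) 9.7  (-90, 80) 8.3  (0, 80) 8.9
```

View pics/fin.png

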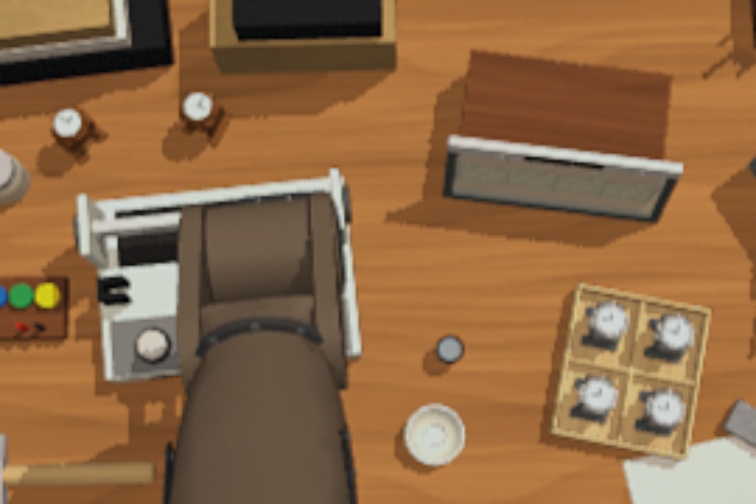

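The final picture shows the guard leaning on the chest at (565,175), the four holders upright at (607,322), (672,332), (597,395) and (662,407), and the other things in view where they were.

```bash
python3 -c "from cell import env; print(env.job_done())"
```

```text
the job is handed in; nothing more can be done
None
```

The job is handed in, with no verdict returned: stop, long and square keys pressed in order, guard leaning on the chest, and all four holders upright in the tray, one to a pocket.

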